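# Eject the white blank from its pressing die and set it on the kiln setter

## Task

Eject the white ceramic blank: press the red paddle of its own die stand all the way down and let it go, so that the pin pushes the blank up out of the die. Then take the raised blank and stand it upright in the middle of the terracotta setter tile. The pressed ceramic is fragile, so set it down gently rather than drop it, and leave the blue blank as it is in the other die.

Things in the scene. Friction and masses are not known exactly. Their poses are not given: they have to be found in the camera images.
- white_blank: White ceramic cylinder, 36 mm diameter, 40 mm tall, about 80 g; origin at its underside's centre, z up its axis. Starts flush in a 39 mm bore of a dark steel die, top face 100 x 100 mm, 115 mm above the table, on one of two like blue stands. Paddle fully down, the pin holds it 30 mm higher: underside at 105, top at 145 mm, 30 mm of side bare, 10 mm still in the bore, free to lift straight out.
- paddle_white (a point): Centre of the top of the red paddle (46 x 46 x 10 mm) on the white blank's ejector lever, about 165 mm from the blank on the robot's side. Starts up, 99 mm above the table; pushed down it swings about a level pivot near the die to a stop at about 28 mm, drifting sideways under 8 mm. Needs 3 to 6 N; friction keeps it where left, so the blank stays up when it is let go.
- setter: Terracotta setter tile, 130 x 130 mm, 12 mm thick, fixed on the table; origin at the centre of its underside, so its top is 12 mm above the origin. It starts empty.
- blue_blank: Blue blank, same size and origin, flush in the die of the other, otherwise identical stand, which has its own red paddle. It stays there.
There are look-alikes about, which are no part of the job. What is meant by the white_blank is not green, pink or turquoise, and is the smaller of those in its own colour.

How it is judged:
By the outcome, as a careful person would: the job done as asked, in the order asked, and still so for the second after the job is handed in, with the robot touching nothing.
It also fails if it takes over 48 s, if anything falls off the work surface, if the arm or the gripper's body presses on something with over 40 N, if the wrist force passes 120 N, or if a joint passes its speed limit or range.

## Robot

A 7-joint arm with a two-finger parallel gripper is mounted at the origin on the work surface. World frame = base frame: x ahead of the robot, y to its left, z up, the work surface at z = 0. Lengths are in mm, angles in rad, forces in N, time in s.
With the tool pointing down it reaches from about 400 to 900 mm from the base axis. Payload 5.6 kg.
Tool frame: the origin (TCP) lies midway between the tips of the shut fingers; the grasp point (between the pads) lies 19 mm behind it; z points along the fingers, y is the line along which they close (so a half turn about z gives the same grasp; the last joint's range is limited). The gripper opens to 92 mm and grips with 3 to 60 N. Pads are 20 mm wide; open, the fingers measure 128 mm over their backs; the gripper's body (75 mm by 189 mm) begins 69 mm behind the grasp point.
Start: joints at [-1.209, 0.468, -0.012, 1.603, 0.006, 1.071, -0.056], TCP at [256.033, 597.458, 214.592] pointing down, gripper open.
Joint ranges: [-2.53, 2.53], [-0.31, 2.02], [-1.57, 1.55], [0.28, 2.44], [-1.29, 4.43], [0.15, 1.84], [-2.92, 2.92]. Speed limits (rad/s): [2.57, 2.57, 3.14, 3.14, 3.14, 3.14, 3.14].

## Interface

Orientations are given as a rotation vector (axis times angle).
In Python, from cell import robot, grip, kin, viewer gives the robot as it stands. Calls block until the motion is done:
- robot.movep(position, orientation): joint-space move of the TCP to a pose.
- robot.servo_line(position, feed=150, rotation=None): straight line of the TCP; rotation=None keeps the orientation; feed is the mean speed in mm/s.
- robot.goto_joints(angles): joint-space move.
- grip(opening, newtons=None): opening from 0.0 (shut) to 1.0 (fully open); newtons is the grip in N (None keeps the last); returns when the fingers have stopped.
- robot.hold(seconds).
- kin.ik(position, orientation): joint angles nearest the present ones, or None.
- robot.observe(): the state.
- viewer.read_camera(name): name is "scene" or "top" or "wrist"; returns the picture (480x640x3 uint8, red, green, blue); there is no depth.
- viewer.camera_info(name): a dict with "camera_matrix" (3x3 intrinsics, pixels), "R" (3x3) and "t" (3): a world point X has camera coordinates R X + t. Camera axes: x right, y down, z forward; pixel columns grow to the right and rows downward; lengths in mm; the calibration is good to about 2 mm. A picture is of the moment at which its call begins: read the wrist's pose just before it. camera_info takes no time and is no camera call; for the wrist camera it gives the pose at the moment of the call.
A pose or a line that the arm cannot do raises robot.IKError and nothing moves.
- robot.job_done(): hands the job in; it is judged then, once.
Trained networks look in the newest picture that a camera, given by its name, has taken for a name from the list of things; names that differ only in an ending like _2 or _b are one class to them, and where a whole thing is asked for, a point or a joint stands for the part that bears it (a point fixed in the world has none). Each returns a list of dicts, best first, with "confidence" (0 to 1); they miss things now and then, are a little off and sometimes report something else, mostly with a low value. They report only what shows in the picture. A call takes as long as a camera call. They do not tell look-alikes from the thing itself.
- viewer.silhouettes(name, camera): "mask" (480x640 bool, what is visible of it).
- viewer.pinpoint(name, camera): "at" ([x, y, z] in mm, in the coordinates of the camera as it stood for that picture, good to about 4 mm: a listed point, or the origin of a listed thing).
The state is a dict: "t": time; "joints": joint angles; "joint_velocities": joint speeds; "joint_torque": joint torques, N m; "tcp_pos": TCP position; "tcp_rot": TCP orientation; "contact_force": force on the tool from outside, world axes, zero at the start; "wrist_torque": the same for the moment, N m; "grip_width": opening from 0.0 (shut) to 1.0 (fully open); "grip_force": force on a finger pad.
Only numpy, scipy, OpenCV 4.12 (cv2) and the standard library are available. Lean on these libraries where they do the work, as an engineer would, in place of code of your own. Each camera call takes 0.05 s, during which the arm holds its last target. There are 200 camera calls.

## Working session

There is one attempt and no reset: what is moved stays moved. The work goes in short steps, each a Python script; the robot and the scene stay as the last script left them, time stands still between calls to the robot, and variables do not carry over. Pictures are saved under pics/ and viewed, at most 10 in all, crops included, and the job is handed in when it is done.

```bash
mkdir -p pics; ls; cat > h.py <<'E'
import numpy as np, cv2
from cell import robot, grip, kin, viewer
def snap(cam, fn=None):
    info=viewer.camera_info(cam); im=viewer.read_camera(cam)
    if fn: cv2.imwrite('pics/'+fn, im[:,:,::-1])
    return im, info
def K(i): return np.array(i['camera_matrix']),np.array(i['R']),np.array(i['t']).ravel()
def world(at,i): k,R,t=K(i); return R.T@(np.array(at)-t)
def pix(X,i):
    k,R,t=K(i); p=k@(R@np.array(X)+t); return p[:2]/p[2]
def onz(uv,z,i):
    k,R,t=K(i); c=-R.T@t; d=R.T@np.linalg.inv(k)@np.array([uv[0],uv[1],1.]); return c+d*(z-c[2])/d[2]
E
python3 - <<'E'
from h import *
np.set_printoptions(precision=1,suppress=True)
o=robot.observe(); print(o['t'],o['tcp_rot'],o['contact_force'])
ims=[]
for cam in ['scene','top']:
    im,i=snap(cam,cam+'1.png'); ims.append(im)
    for n in ['white_blank','paddle_white','setter','blue_blank']:
        for d in viewer.pinpoint(n,cam): print(cam,n,round(d['confidence'],2),world(d['at'],i),pix(world(d['at'],i),i))
print(robot.observe()['t'])
E
```

```text
pics
0.0 [-0.6 -3.1  0. ] [ 0.3  0.1 -1. ]
scene white_blank 0.98 [448.3 -83.4   2.5] [258.9 225.9]
scene white_blank 0.84 [670.3 -22.   74.3] [318.3 281.9]
scene white_blank 0.78 [491.6  75.6   0.9] [335.1 222.5]
scene white_blank 0.69 [790.1  -2.3   2.2] [351.5 356.1]
scene white_blank 0.52 [463.8 171.3   3.5] [370.9 202.3]
scene paddle_white 0.87 [505.8  -7.9 100.3] [298. 205.]
scene setter 0.9 [620.1 199.9  -1.7] [412.9 253. ]
scene blue_blank 0.68 [ 616.1 -197.4   75.9] [213.6 284.3]
top white_blank 0.98 [448.2 -82.7   0.8] [362.2 352.1]
top white_blank 0.84 [460.9 168.6  -0.6] [219.7 345.4]
top white_blank 0.64 [669.8 -28.5  73.4] [331.  219.6]
top white_blank 0.6 [490.9  72.5   0.2] [274.3 327.8]
top white_blank 0.56 [785.   -9.    0.4] [319.6 171.6]
top paddle_white 0.89 [508.6  -8.3 101.7] [319.4 313.7]
top setter 0.9 [620.6 198.4   2. ] [206.9 256.3]
top blue_blank 0.65 [ 621.1 -200.1   75.4] [433.1 246.8]
0.5
```

View pics/scene1.png

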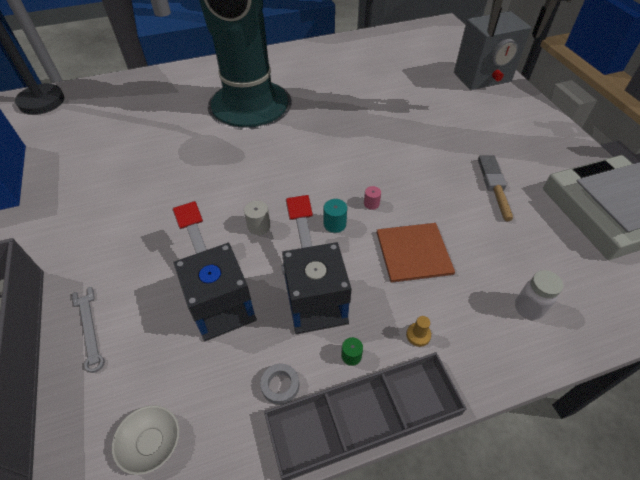

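View pics/top1.png

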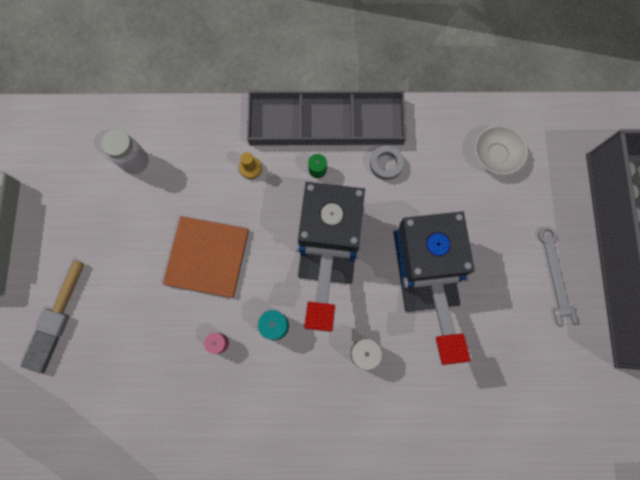

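The scene shows the candidates for the white blank (scene pixels):
- (316,270): white disc flush in the right-hand die. It sits in a bore and looks smaller, so it fits.
- (258,218): larger white cylinder standing on the table, a look-alike.
- (335,215) turquoise, (372,197) pink and (352,351) green: ruled out by colour.

The paddle of that die is at (299,206). The blue blank's die is at (210,273).

```bash
python3 - <<'E'
import cv2
a=cv2.imread('pics/scene1.png')[180:340,170:390]
cv2.imwrite('pics/crop1.png',cv2.resize(a,None,fx=3.6,fy=3.6,interpolation=cv2.INTER_CUBIC))
from h import *
i=viewer.camera_info('top'); j=viewer.camera_info('scene')
print(onz((331,214),115,i),onz((316,270),115,j),onz((319.5,316.5),99,i),onz((299,206.5),99,j))
E
```

```text
[668.02198773 -27.78412783 115.        ] [671.68227169 -26.14855426 115.        ] [504.33545649  -8.46288731  99.        ] [509.0427241   -6.99003911  99.        ]
```

View pics/crop1.png

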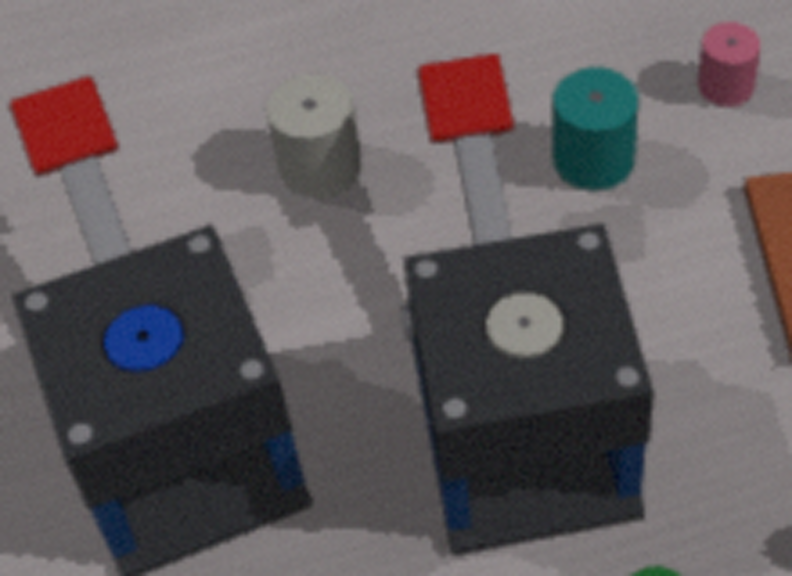

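The crop confirms it: the white blank is the one in the right-hand die, and the standing white cylinder is larger. Next I press its paddle.

```bash
python3 - <<'E'
from h import *
np.set_printoptions(precision=1,suppress=True)
grip(0.0,20)
R=np.array([0,np.pi,0])
robot.movep([506,-8,150],R)
o=robot.observe(); print(o['t'],o['tcp_pos'],o['contact_force']); f0=o['contact_force'][2]
z=106; robot.servo_line([506,-8,z],feed=80)
while z>20:
    z-= 12 if z>46 else 2
    robot.servo_line([506,-8,z],feed=50)
    o=robot.observe(); f=o['contact_force'][2]-f0; print(z,o['tcp_pos'],round(f,1))
    if f>14 and z<60 or f>25: break
robot.hold(0.2)
robot.servo_line([506,-8,60],feed=100)
robot.servo_line([506,-8,230],feed=200)
im,i=snap('top','top2.png'); snap('scene','scene2.png')
print(robot.observe()['t'])
E
```

```text
4.1917 [506.2  -7.1 150.1] [-0.7 -0.3 -0.1]
94 [505.9  -8.   93.8] 0.9
82 [505.7  -8.1  81.5] 0.0
70 [505.7  -8.1  69.5] -0.1
58 [505.7  -8.   57.5] 0.1
46 [505.5  -8.   45.5] -0.5
44 [505.9  -8.   43.9] 0.7
42 [506.1  -8.   42. ] 1.5
40 [506.3  -8.   40. ] 2.2
38 [506.1  -8.   37.9] 2.3
36 [505.8  -7.9  35.8] 1.6
34 [505.8  -8.   33.8] 0.4
32 [505.8  -8.   31.8] 0.5
30 [506.   -8.   31.1] 15.5
10.6
```

```bash
python3 - <<'E'
import cv2
a=cv2.imread('pics/scene2.png')[160:340,170:410]
cv2.imwrite('pics/crop2.png',cv2.resize(a,None,fx=3.2,fy=3.2,interpolation=cv2.INTER_CUBIC))
E
```

```text
(no output)
```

View pics/crop2.png

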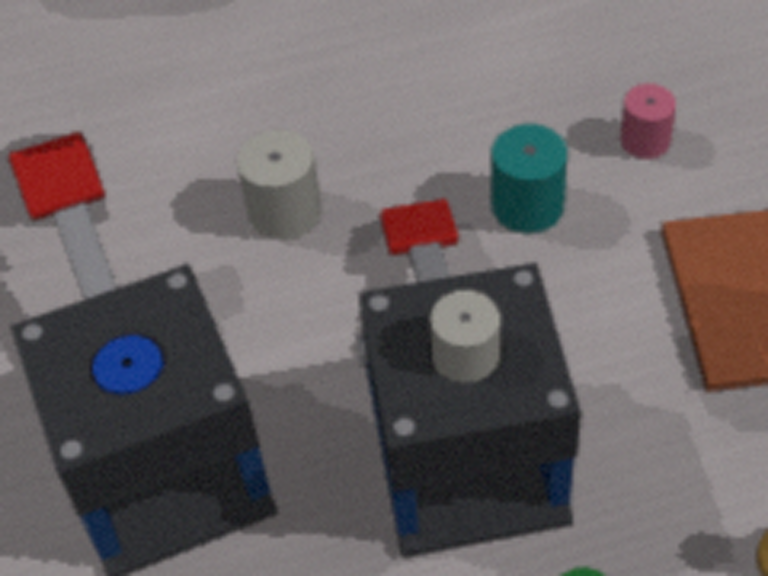

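The blank is raised at crop pixel (465,335), the red paddle is down at (420,225), and the blue blank is still flush at (127,363). Now I move over the white blank for one close look.

```bash
python3 - <<'E'
from h import *
np.set_printoptions(precision=1,suppress=True)
j=viewer.camera_info('scene'); print(onz((315.3,258.4),145,j))
grip(1.0,12)
robot.movep([669,-27,235],[0,np.pi,0]); robot.hold(0.2)
im,i=snap('wrist','wrist1.png')
for d in viewer.pinpoint('white_blank','wrist'): print(d['confidence'],world(d['at'],i),pix(world(d['at'],i),i))
for d in viewer.silhouettes('white_blank','wrist'):
    ys,xs=np.where(d['mask']); print(d['confidence'],xs.min(),xs.max(),ys.min(),ys.max())
print(pix([669,-27,145],i),pix([669,-27,115],i))
im,i=snap('top')
for d in viewer.pinpoint('setter','top'): print(d['confidence'],world(d['at'],i))
for d in viewer.silhouettes('setter','top')[:1]:
    ys,xs=np.where(d['mask']); print(d['confidence'],onz((xs.mean(),ys.mean()),12,i),d['mask'].sum())
print(robot.observe()['t'])
E
```

```text
[669.2 -26.1 145. ]
0.83 [787.6  -3.4  -2.4] [332.4 299.9]
0.78 [464.8 168.   -1.7] [498.8  19.6]
0.69 [494.2  71.7  -1.1] [405.9  50.2]
0.57 [672.7 -30.1 106.5] [311.1 235.4]
0.96 385 450 5 76
0.88 320 349 290 329
0.75 487 543 0 38
0.69 232 283 0 25
0.57 293 336 214 264
[314.5 242.9] [314.5 233.7]
0.86 [620.1 197.9   0.8]
0.88 [630.9 238.8  12. ] 1698
13.175
```

View pics/wrist1.png

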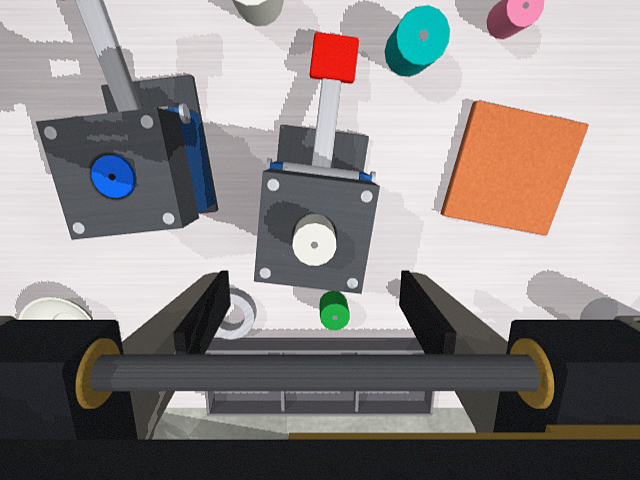

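The wrist view shows the raised blank at (314,244), against a predicted (314.5,243), so x=669, y=-27 holds and the underside is at about 106 mm. The setter is at (515,168) and empty. Next: grasp, lift and carry.

```bash
python3 - <<'E'
from h import *
np.set_printoptions(precision=1,suppress=True)
j=viewer.camera_info('wrist'); print('setter wrist',onz((513.5,168),12,j))
robot.servo_line([669,-27,121],feed=100)
grip(0.0,15); o=robot.observe(); print(o['grip_width']*92,o['grip_force'],o['contact_force'],o['tcp_pos'])
robot.servo_line([669,-27,145],feed=50)
robot.servo_line([669,-27,200],feed=120)
o=robot.observe(); print(o['grip_width']*92,o['grip_force'],o['contact_force'])
robot.servo_line([620,198,120],feed=120)
im,i=snap('wrist','wrist2.png'); snap('scene','scene3.png')
o=robot.observe(); print(o['t'],o['tcp_pos'],o['contact_force'],o['grip_width']*92)
E
```

```text
setter wrist [618.8 198.5  12. ]
35.873442892438604 15.000011622905731 [ 0.3  0.2 -0.2] [669. -27. 121.]
35.49814726949839 14.99991551041603 [ 0.3 -0.4 -1.4]
18.875 [620.2 197.4 120.2] [ 0.7  0.8 -0.6] 35.63041935701728
```

View pics/wrist2.png

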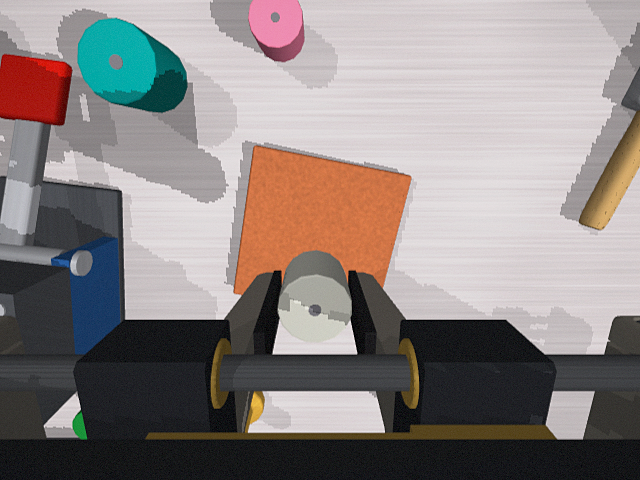

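The blank is held upright between the pads at (315,300), with the tile below it. Now I lower it slowly until it touches.

```bash
python3 - <<'E'
from h import *
np.set_printoptions(precision=1,suppress=True)
robot.servo_line([620,198,34],feed=80); robot.hold(0.2)
f0=np.mean([robot.observe()['contact_force'][2]]); z=34
while z>24:
    z-=0.7; robot.servo_line([620,198,z],feed=8)
    o=robot.observe(); f=o['contact_force'][2]-f0
    if z<31 and f>3.5: break
print(z,o['tcp_pos'],f,o['grip_width']*92,o['t'])
robot.hold(0.2); grip(0.75,5); robot.hold(0.1)
robot.servo_line([620,198,75],feed=60)
robot.servo_line([620,198,200],feed=150)
robot.movep([480,330,250],[0,np.pi,0])
snap('scene','scene4.png'); im,i=snap('top')
for d in viewer.pinpoint('white_blank','top'): print(d['confidence'],world(d['at'],i))
print(robot.observe()['t'])
E
python3 - <<'E'
import cv2
cv2.imwrite('pics/scene4c.png',cv2.resize(cv2.imread('pics/scene4.png')[170:350,170:490],None,fx=2.4,fy=2.4))
E
```

```text
27.0 [620.2 198.   27.9] 5.7784108396368845 35.752139485433226 22.8
0.93 [788.1  -6.4  -3.8]
0.79 [624.7 196.1  12.8]
0.72 [445.7 -85.8   2.1]
0.68 [493.4  72.1   0.4]
0.68 [460.5 171.1  -0.5]
26.65
```

View pics/scene4c.png

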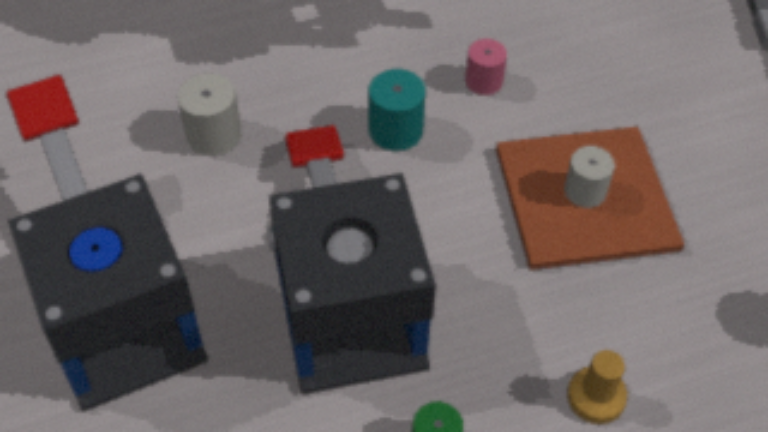

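The white blank stands upright in the middle of the tile at crop pixel (588,180). The bore it came from is empty at (350,243), the paddle is still down, and the blue blank is still flush at (95,248).

```bash
python3 -c "
from h import *
print(robot.job_done())"
```

```text
the job is handed in; nothing more can be done
None
```

The white blank was ejected by its own paddle and now stands upright in the middle of the setter tile, the blue blank is untouched in its die, and the job was handed in at about 27 s (no verdict was returned).

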